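Rock the feed rack's seesaw gate over and run the button blanks into the other tray

TASK

The three brass slide-button blanks waiting on the feed rack's ramp have to go into the other catch tray, not the one the seesaw gate is tipped towards now. With a fingertip push the raised red thumb pad of the gate down until the gate has rocked fully over, then press the yellow release button all the way down and keep it down until all three blanks have rolled into that tray; then let the button come up and move clear. Gravity carries the blanks: do not touch them, grip or lift nothing, and leave everything else on the bench where it lies.

Things in the scene. Friction and masses are not known exactly. Their poses are not given: they have to be found in the camera images.
- sorter: Feed rack fixed to the bench, green base 476 mm (y) by 180 mm (x). Origin on the bench top under the middle of the gate's pivot; x along the pivot to the rack's back (away from the robot), y to its left, z up. Blanks run in a lane within 16 mm of x = 0: ramp, throat, gate, chute, tray on the gate's low side. Two back posts at x +36 mm are up to 154 mm high, a front post at x -110 mm, y 0: 104 mm.
- gate (a joint): Seesaw gate, an aluminium plate 128 mm long (y) on a pin 100 mm above the bench, projecting to the rack's front (-x). Tilt in rad: +0.30 = left (+y) end up, blanks go to the right tray; -0.30 = right end up, blanks go left. A steel block on it over the pin (x -30 to -90 mm, top 43 mm above the pin) makes it fall to the nearer stop and stay; under 2 N at a pad rocks it over.
- gate_left (a point): Middle of the upper face of the gate's left (+y) red thumb pad, which is 34 mm (x) by 26 mm (y). It lies 80 mm in front of and 50 mm to the left of the pivot's middle, and goes 30 mm up or down between the two stops (about 120 mm above the bench when up, 91 mm when down).
- gate_right (a point): The same for the right (-y) red thumb pad.
- throat (a point): Open top of the throat over the pivot, 166 mm above the bench, 34 mm square outside. The aluminium ramp comes down to it from the left (+y): running surface 164 mm high at its upper end, 214 mm from the pivot, and 140 mm at its foot, side walls 12 mm higher.
- release (a joint): Travel of the drop stop and its release button, m: 0 = up (sprung, stop pin bars the ramp), 0.015 = fully down (end stop). At 0.012 and more the pin is below the ramp's surface and the blanks run. Pushing takes about 3 N at first and 5 N fully down; it springs up when let go.
- release_top (a point): Middle of the top of the yellow release button, 28 mm across, in front of the ramp: 45 mm in front of the lane and 140 mm to the left of the pivot in the rack's frame, about 190 mm above the bench when up. It presses straight down.
- tray_left (a point): Middle of the floor of the left (+y) catch tray (blue lining): inside 98 by 98 mm, floor about 18 mm above the bench and sloping outwards, walls 46 to 65 mm high.
- tray_right (a point): Middle of the floor of the right (-y) catch tray (grey lining), the mirror image of the left one.
- blank1: Turned brass slide-button blank, a cylinder 16 mm across and 24 mm long with a bore, 30 g, number 1 in the queue behind the stop pin. Origin at its centre; its x axis is the cylinder's axis. Released, all three are in a tray within about 3 s.
- blank2: Turned brass slide-button blank, a cylinder 16 mm across and 24 mm long with a bore, 30 g, number 2 in the queue behind the stop pin. Origin at its centre; its x axis is the cylinder's axis. Released, all three are in a tray within about 3 s.
- blank3: Turned brass slide-button blank, a cylinder 16 mm across and 24 mm long with a bore, 30 g, number 3 in the queue behind the stop pin. Origin at its centre; its x axis is the cylinder's axis. Released, all three are in a tray within about 3 s.
- jig: Bystander: aluminium jig 150 x 62 mm, 28 mm high, its cam lock holding a tarnished brass reed plate. Origin under its centre.
- comb: Bystander: pearwood comb 101 x 27 x 6.5 mm. Origin under its centre.
- reed_wrench: Bystander: blued steel reed wrench, a flat bar 120 mm long, 4 mm thick, hooked at one end. Origin under its middle.
- cover_plate: Bystander: chrome cover plate 102 x 29 x 10 mm. Origin under its centre.
- magnifier: Bystander: magnifier in a black bakelite ring, 62 mm across, 20 mm high. Origin under its centre.
- screw_jar: Bystander: amber screw jar with steel cap, 48 mm across, 55 mm high. Origin under its centre.

How it is judged:
On the way, in this order (a step that is already met when the one before it is completed fails the run):
1. the gate is rocked fully over to its other stop while the blanks still wait behind the stop pin (distance of gate_left from where it was at the start of the episode above 0.024 m and (value of joint gate below -0.27 rad or value of joint gate above 0.27 rad) and distance of each of blank1, blank2, blank3 from where it was at the start of the episode below 0.012 m), for 0.2 s.
2. all three blanks have run into the tray on the gate's new low side (distance of gate_left from where it was at the start of the episode above 0.024 m and ((value of joint gate below -0.27 rad and y of blank1 in the frame of sorter between 0.126 and 0.232 m and z of each of blank1, blank2, blank3 in the frame of sorter below 0.055 m and x of blank1 in the frame of sorter between -0.052 and 0.052 m and y of blank2 in the frame of sorter between 0.126 and 0.232 m and x of blank2 in the frame of sorter between -0.052 and 0.052 m and y of blank3 in the frame of sorter between 0.126 and 0.232 m and x of blank3 in the frame of sorter between -0.052 and 0.052 m) or (value of joint gate above 0.27 rad and y of blank1 in the frame of sorter between -0.232 and -0.126 m and z of each of blank1, blank2, blank3 in the frame of sorter below 0.055 m and x of blank1 in the frame of sorter between -0.052 and 0.052 m and y of blank2 in the frame of sorter between -0.232 and -0.126 m and x of blank2 in the frame of sorter between -0.052 and 0.052 m and y of blank3 in the frame of sorter between -0.232 and -0.126 m and x of blank3 in the frame of sorter between -0.052 and 0.052 m))), for 0.2 s.
At the end, for the whole second after the job is handed in: The gate rests against the stop opposite to the one it began on (tilt beyond 0.27 rad), all three blanks lie still (under 20 mm/s) inside the catch tray on the gate's low side, and the release button is up again (within 3 mm) (all of step 2 and value of joint release below 0.003 m and linear speed of each of blank1, blank2, blank3 below 0.02 m/s); the robot touches nothing.
It fails at once if a blank has run down while the gate was not yet rocked over (not (distance of gate_left from where it was at the start of the episode above 0.024 m) and height (world z) of any of blank1, blank2, blank3 below 0.135 m).
It fails at once if the robot touches a blank (over 0.3 N) (contact force between any of blank1, blank2, blank3 and the fingers above 0.3 N or contact force between any of blank1, blank2, blank3 and the arm above 0.3 N).
It fails at once if a blank is lifted above the ramp (height (world z) of any of blank1, blank2, blank3 above 0.2 m).
It fails at once if a bystander is moved more than 15 mm (distance of any of jig, comb, reed_wrench, cover_plate, magnifier, screw_jar from where it was at the start of the episode above 0.015 m).
It also fails if it takes over 42 s, if anything falls off the work surface, if the arm or the gripper's body presses on something with over 40 N, if the wrist force passes 120 N, or if a joint passes its speed limit or range.

ROBOT

A 6-joint arm with a two-finger parallel gripper is mounted at the origin on the work surface. World frame = base frame: x ahead of the robot, y to its left, z up, the work surface at z = 0. Lengths are in m, angles in rad, forces in N, time in s.
With the tool pointing down it reaches from about 0.375 to 0.9 m from the base axis. Payload 3.1 kg.
Tool frame: the origin (TCP) lies at the very end of the fingers, on their centre line; the grasp point (between the pads) lies 19 mm behind it (tcp_to_grasp is the distance from the TCP to the grasp point, in m); z points along the fingers, y is the direction in which the jaws open and shut (so a half turn about z gives the same grasp; the last joint's range is limited). The gripper opens to 85 mm and grips with 20 to 120 N. Pads are 22 mm wide; open, the fingers measure 114 mm over their backs; the gripper's body (76 mm by 85 mm) begins 54 mm behind the grasp point. The pads swing forward as they close: fully open they stand 13 mm farther back than shut.
Start: joints at [-1.49, 0.527, 1.433, -0, 1.181, -0.178], TCP at [0.16, -0.604, 0.231] pointing down, gripper open.
Joint ranges: [-3.08, 3.08], [-0.75, 2.2], [0.22, 2.44], [-1.43, 4.57], [0, 2.65], [-2.85, 2.85]. Speed limits (rad/s): [2.79, 2.79, 3.14, 3.14, 3.14, 3.14].

INTERFACE

Orientations are given as a unit quaternion [x, y, z, w].
In Python, from station import sense, snapshot, camera_info, sign_off, tcp_to_grasp gives the robot as it stands.
- The arm moves only by the shell command python3 -m inch 'ROWS' [FORCE]. ROWS is JSON, a list of rows, each a list of 3 entries, a list of its own where there are three numbers: the closure, from -1 (fully open) to 1 (shut), so that 0 is half open, then the shift along the tool's x, y, z normalised to -1 to 1, where 1 is 10 cm, then the turn, a rotation vector about the tool's x, y, z normalised to -1 to 1, where 1 is 360 degrees. In form: [[jaw, [dx, dy, dz], [ax, ay, az]], ...]. A call has 1 to 20 rows; each row is the pose to reach, as a shift and turn from the pose commanded when the call began, along the tool's axes at that moment, turning the shorter way round; what a row does not reach only later rows make up. A row lasts 1/10 s, in which the tool goes at most 50 mm and 8.59 degrees, less where a joint would pass 70% of its speed; a pose out of reach is approached as far as the arm can. A call with a number of a shift or a turn outside -1 to 1 is refused whole. A call with a gripper value outside its range is refused whole. The fingers move at their own pace and stop on an object; FORCE is the grip in N (left out, the last holds). Time passes only in rows, so rows that repeat a pose let the fingers close. It gives the time, the measured TCP pose, the force and the opening at its end, in the units of the state.
- sense(): the state, without advancing time (a new reading comes with each control period).
- snapshot(name): name is "side" or "top" or "wrist"; returns (picture, depth): 400x640x3 uint8, blue, green, red; 400x640 float32, m along the optical axis (not along the pixel's ray), 0 where there is no reading.
- camera_info(name): a dict with "K" (3x3 intrinsics, pixels), "origin" and "orientation" of the camera in the world. Camera axes: x right, y down, z forward; pixel columns grow to the right and rows downward; lengths in m; the calibration is good to about 2 mm. A picture is of the moment at which its call begins: read the wrist's pose just before it. camera_info takes no time and is no camera call; for the wrist camera it gives the pose at the moment of the call.
- sign_off(): hands the job in, once; it reports no verdict.
The state is a dict: "t": time; "q": joint angles; "qd": joint speeds; "tau": joint torques, N m; "tcp_pos": TCP position; "tool_rot": TCP orientation; "force": force on the tool from outside, world axes, zero at the start; "ft_torque": the same for the moment, N m; "finger_gap": opening from 0.0 (shut) to 1.0 (fully open).
Only numpy, scipy, OpenCV 4.12 (cv2) and the standard library are available. Lean on these libraries where they do the work, as an engineer would, in place of code of your own. Each camera call takes 0.05 s, during which the arm holds its last target.

## Working session

There is one attempt and no reset: what is moved stays moved. The work goes in short steps, Python scripts to look and compute and a shell command to move; the robot and the scene stay as the last step left them, time stands still between calls to the robot, and variables do not carry over. Pictures are saved under pics/ and viewed, and the job is handed in when it is done.

```bash
mkdir -p pics; ls
python3 - <<'E'
from station import *
import cv2
s=sense();print(s['t'],s['tcp_pos'],s['tool_rot'],s['finger_gap'],tcp_to_grasp)
for n in('side','top'):
    p,d=snapshot(n);cv2.imwrite(f'pics/{n}0.png',p)
    import numpy as np;np.save(f'{n}0.npy',d)
    c=camera_info(n);print(n,c);np.savez(f'{n}c.npz',K=c['K'],o=c['origin'],r=c['orientation'])
E
```

```text
pics
0.0 [ 0.15993653 -0.60345479  0.23033411] [ 9.91636073e-01  1.29060994e-01  5.64486037e-05 -1.07521426e-03] 1.0019522502061027 0.0187
side {'K': array([[397.04049753,   0.        , 332.90192595],
       [  0.        , 397.04049753, 204.40850255],
       [  0.        ,   0.        ,   1.        ]]), 'origin': array([0.42393675, 1.0392915 , 0.7606199 ]), 'orientation': array([-0.03631072,  0.87185335, -0.48804559,  0.01909902])}
top {'K': array([[438.14259813,   0.        , 317.86387503],
       [  0.        , 438.14259813, 204.5258738 ],
       [  0.        ,   0.        ,   1.        ]]), 'origin': array([ 0.23425877, -0.02159732,  1.488492  ]), 'orientation': array([ 0.71103844, -0.6951174 ,  0.07157672, -0.07818508])}
```

View pics/side0.png

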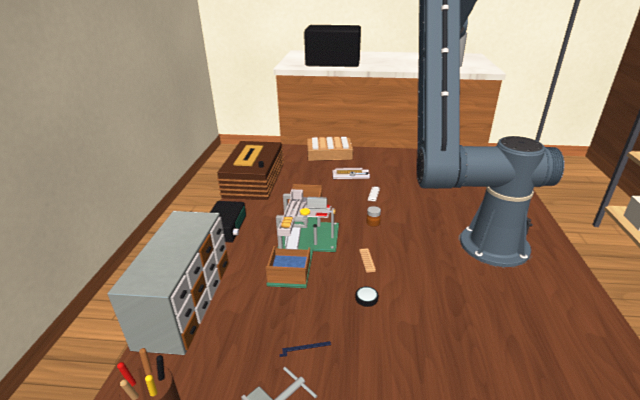

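View pics/top0.png

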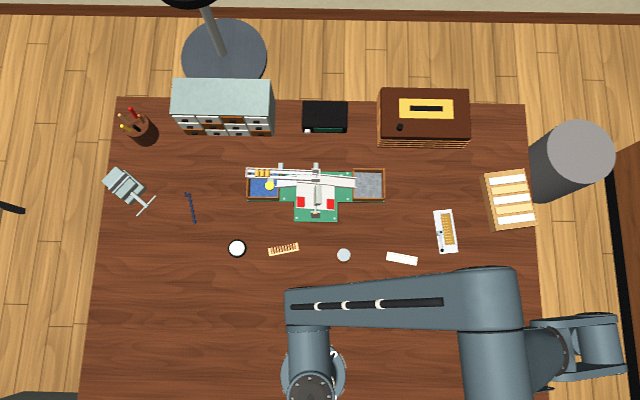

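```bash
cat > h.py <<'E'
import numpy as np,cv2
from scipy.spatial.transform import Rotation as R
def px(n,u,v,z=None,tag='0'):
    c=np.load(f'{n}c.npz');d=np.load(f'{n}{tag}.npy');Rm=R.from_quat(c['r']).as_matrix()
    ray=Rm@np.linalg.inv(c['K'])@[u,v,1.]
    if z is None: return c['o']+ray*d[int(round(v)),int(round(u))]
    return c['o']+ray*(z-c['o'][2])/ray[2]
def proj(n,P):
    c=np.load(f'{n}c.npz');Rm=R.from_quat(c['r']).as_matrix()
    q=c['K']@(Rm.T@(np.array(P)-c['o']));return q[:2]/q[2]
E
python3 - <<'E'
import cv2
p=cv2.imread('pics/top0.png');cv2.imwrite('pics/topc.png',cv2.resize(p[150:230,235:395],None,fx=5,fy=5,interpolation=cv2.INTER_CUBIC))
p=cv2.imread('pics/side0.png');cv2.imwrite('pics/sidec.png',cv2.resize(p[175:295,255:355],None,fx=5,fy=5,interpolation=cv2.INTER_CUBIC))
E
```

```text
(no output)
```

View pics/topc.png

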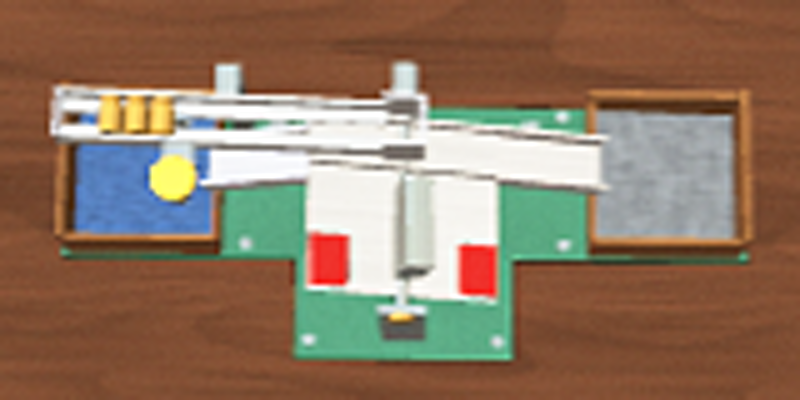

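View pics/sidec.png

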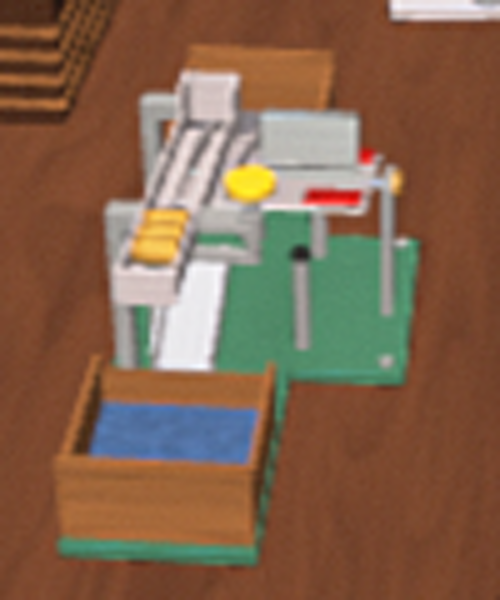

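Run:
```python
from h import *
from scipy.optimize import least_squares
f=lambda x,y:(235+x/5-.4,150+y/5-.4)
g=lambda x,y:(255+x/5-.4,175+y/5-.4)
for k,p in dict(btn=(173,177),L=(328,259),R=(478,270),blk=(415,220)).items():
    print(k,px('top',*f(*p)))
print('btn side',px('side',*g(250,183)))
for Lz,Rz in((.12,.091),(.091,.12)):
  obs=[('top',f(173,177),(-.045,.14,.19)),('top',f(328,259),(-.08,.05,Lz)),('top',f(478,270),(-.08,-.05,Rz)),('side',g(250,183),(-.045,.14,.19)),('side',g(333,197),(-.08,.05,Lz))]
  def T(p,m):
    c,s=np.cos(p[2]),np.sin(p[2]);return [p[0]+c*m[0]-s*m[1],p[1]+s*m[0]+c*m[1],m[2]]
  fun=lambda p:np.concatenate([proj(n,T(p,m))-o for n,o,m in obs])
  r=least_squares(fun,[.68,0,0]);print(r.x,r.fun.round(2))
  for m in((-.045,.14,.19),(-.08,.05,Lz),(-.08,-.05,Rz)):print(np.round(T(r.x,m),4))
```

```text
btn [0.57322241 0.14511471 0.18439482]
L [0.53664019 0.05121106 0.12576992]
R [ 0.53927615 -0.04509548  0.09038154]
blk [ 0.5593678  -0.00386003  0.14249825]
btn side [0.57155056 0.15283881 0.18977442]
[0.61890783 0.0057904  0.01391391] [-0.24 -0.07 -0.98 -0.11  0.07 -0.14  0.25 -1.61  0.06 -0.17]
[0.572  0.1452 0.19  ]
[0.5382 0.0547 0.12  ]
[ 0.5396 -0.0453  0.091 ]
[ 0.61825244  0.00127036 -0.00123463] [ 1.03 -0.5   0.46  1.82  1.29 -1.62 -0.08 -2.39  0.28  7.31]
[0.5734 0.1413 0.19  ]
[0.5383 0.0514 0.091 ]
[ 0.5382 -0.0486  0.12  ]
```

The left pad is up (about 0.12 against 0.09 m), so the gate is at +0.30 and I'll push the left pad. Next I shut the jaws, square the tool to the world and rise a little.

```bash
python3 -m inch '[[1,[0,0,-0.3],[0,0,0.041]],[1,[0,0,-0.3],[0,0,0.041]],[1,[0,0,-0.3],[0,0,0.041]],[1,[0,0,-0.3],[0,0,0.041]]]' 20; python3 -c "
from station import *;s=sense();print(s['tcp_pos'],s['tool_rot'],s['q'])"
```

```text
t: 0.5
tcp_pos: [0.1599, -0.6035, 0.2605]
tool_rot: [1.0, 0.002, -0.0, -0.001]
force: [0.5, 0.4, 0.2]
finger_gap: 0.327
[ 0.15993598 -0.60349731  0.26053539] [ 9.99998070e-01  1.74367598e-03 -5.89120068e-05 -9.03421736e-04] [-1.49048881e+00  4.97340445e-01  1.40004401e+00  2.56889691e-05
  1.24601872e+00  7.68119460e-02]
```

```bash
python3 -m inch '[[1,[0.3,-0.4,0],[0,0,0]],[1,[0.6,-0.8,0],[0,0,0]],[1,[0.8,-1,0],[0,0,0]]]'
python3 -m inch '[[1,[0.3,-0.4,0],[0,0,0]],[1,[0.6,-0.8,0],[0,0,0]],[1,[0.8,-1,0],[0,0,0]]]'
python3 -m inch '[[1,[0.3,-0.4,0],[0,0,0]],[1,[0.6,-0.8,0],[0,0,0]],[1,[0.8,-1,0],[0,0,0]]]'
python3 -m inch '[[1,[0.3,-0.4,0],[0,0,0]],[1,[0.6,-0.8,0],[0,0,0]],[1,[0.8,-1,0],[0,0,0]]]'
```

```text
t: 0.8
tcp_pos: [0.2408, -0.4997, 0.26]
tool_rot: [1.0, 0.002, -0.0, -0.003]
force: [0.0, 0.2, -0.3]
finger_gap: -0.003
t: 1.1
tcp_pos: [0.3205, -0.3995, 0.2603]
tool_rot: [1.0, 0.002, -0.001, -0.002]
force: [0.2, -0.1, -0.6]
finger_gap: -0.003
t: 1.4
tcp_pos: [0.4001, -0.2999, 0.2604]
tool_rot: [1.0, 0.003, -0.001, -0.002]
force: [0.1, -0.1, 0.2]
finger_gap: 0.0
t: 1.7
tcp_pos: [0.48, -0.2001, 0.2605]
tool_rot: [1.0, 0.003, -0.001, -0.001]
force: [0.9, -0.5, -0.0]
finger_gap: 0.002
```

```bash
python3 -m inch '[[1,[0.1,-0.4,0],[0,0,0]],[1,[0.2,-0.8,0],[0,0,0]],[1,[0.2,-1,0],[0,0,0]]]'
python3 -m inch '[[1,[0.1,-0.4,0],[0,0,0]],[1,[0.2,-0.8,0],[0,0,0]],[1,[0.37,-1,0],[0,0,0]],[1,[0.37,-1,0],[0,0,0]],[1,[0.37,-1,0],[0,0,0]]]'
python3 - <<'E'
from station import *
import numpy as np,cv2
c=camera_info('wrist');p,d=snapshot('wrist');cv2.imwrite('pics/w1.png',p);np.save('wrist0.npy',d);np.savez('wristc.npz',K=c['K'],o=c['origin'],r=c['orientation'])
print(c,sense()['tcp_pos'])
E
```

```text
t: 2.0
tcp_pos: [0.4994, -0.1005, 0.2604]
tool_rot: [1.0, 0.003, -0.001, -0.001]
force: [0.6, 0.6, 0.1]
finger_gap: -0.001
t: 2.5
tcp_pos: [0.5357, -0.0034, 0.2605]
tool_rot: [1.0, 0.002, -0.001, 0.0]
force: [-0.8, -0.3, -0.5]
finger_gap: 0.003
{'K': array([[337.25099268,   0.        , 321.07514626],
       [  0.        , 337.25099268, 198.60930483],
       [  0.        ,   0.        ,   1.        ]]), 'origin': array([ 0.61778829, -0.00333804,  0.40297271]), 'orientation': array([ 0.69875937, -0.69609246, -0.11674998,  0.11644777])} [ 0.53547586 -0.00397201  0.2605952 ]
```

View pics/w1.png

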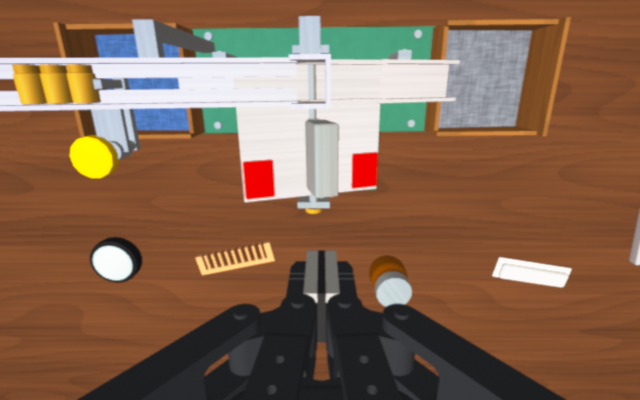

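Wrist view: the left pad is at (259,179), the right pad at (365,170) and the button at (94,157), with all three blanks still queued. The pads look nearer than they are because the camera tilts. I'll check positions.

Run:
```python
from h import *
for p in((259,179),(365,170),(94,157),(321,142),(53,85)):
    print(p,px('wrist',*p))
print(px('wrist',259,179,.12),px('wrist',94,157,.19))
```

```text
(259, 179) [0.53865689 0.05041977 0.12135306]
(365, 170) [ 0.53960869 -0.04493042  0.09184959]
(94, 157) [0.57197347 0.14287014 0.18915512]
(321, 142) [ 0.57439128 -0.00316641  0.14235498]
(53, 85) [0.61569411 0.16973482 0.17371088]
[0.5382767  0.05067805 0.12      ] [0.5721545  0.14229242 0.19      ]
```

```bash
python3 -m inch '[[1,[0.02,-0.4,0],[0,0,0]],[1,[0.02,-0.55,0],[0,0,0]],[1,[0.02,-0.55,0.3],[0,0,0]],[1,[0.02,-0.55,0.6],[0,0,0]],[1,[0.02,-0.55,0.9],[0,0,0]],[1,[0.02,-0.55,1],[0,0,0]],[1,[0.02,-0.55,1],[0,0,0]]]'
python3 -m inch '[[1,[0,0,0.1],[0,0,0]],[1,[0,0,0.2],[0,0,0]],[1,[0,0,0.3],[0,0,0]],[1,[0,0,0.35],[0,0,0]],[1,[0,0,0.4],[0,0,0]],[1,[0,0,0.45],[0,0,0]],[1,[0,0,0.5],[0,0,0]],[1,[0,0,0.55],[0,0,0]],[1,[0,0,0.6],[0,0,0]]]'
python3 - <<'E'
from station import *
import numpy as np,cv2
p,d=snapshot('side');np.save('side1.npy',d);cv2.imwrite('pics/s1.png',cv2.resize(p[165:305,235:375],None,fx=4,fy=4,interpolation=cv2.INTER_CUBIC))
E
```

```text
t: 3.25
tcp_pos: [0.5369, 0.0506, 0.16]
tool_rot: [1.0, 0.0, -0.002, -0.0]
force: [-0.2, 0.5, 0.9]
finger_gap: -0.002
t: 4.15
tcp_pos: [0.5382, 0.0513, 0.1009]
tool_rot: [1.0, 0.001, 0.0, 0.0]
force: [0.2, -0.3, 0.0]
finger_gap: -0.003
```

View pics/s1.png

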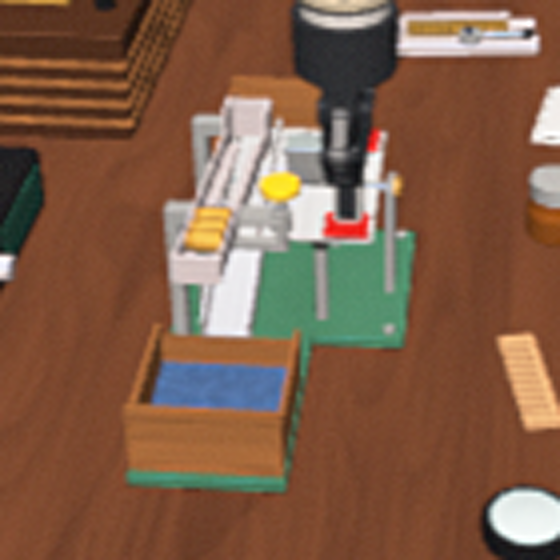

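The gate seems to have rocked: the right pad shows up at (375,140) and the left pad is under the finger at (347,225). I'll go a little lower until I feel it, then lift off and verify.

```bash
python3 -m inch '[[1,[0,0,0.03],[0,0,0]],[1,[0,0,0.05],[0,0,0]],[1,[0,0,0.05],[0,0,0]]]'
python3 -m inch '[[1,[0,0,-0.3],[0,0,0]],[1,[0,0,-0.6],[0,0,0]],[1,[0,0,-0.9],[0,0,0]],[1,[0,0,-1],[0,0,0]]]'
python3 -m inch '[[1,[0,0,-0.3],[0,0,0]],[1,[0,-0.3,-0.5],[0,0,0]],[1,[0.1,-0.6,-0.5],[0,0,0]],[1,[0.2,-0.9,-0.5],[0,0,0]],[1,[0.34,-0.92,-0.5],[0,0,0]],[1,[0.34,-0.92,-0.5],[0,0,0]],[1,[0.34,-0.92,-0.5],[0,0,0]]]'
python3 - <<'E'
from station import *
import numpy as np,cv2
s=sense();print(s['tcp_pos'])
c=camera_info('wrist');p,d=snapshot('wrist');cv2.imwrite('pics/w2.png',p);np.save('wrist0.npy',d);np.savez('wristc.npz',K=c['K'],o=c['origin'],r=c['orientation'])
E
```

```text
t: 4.5
tcp_pos: [0.5381, 0.0513, 0.0961]
tool_rot: [1.0, 0.001, -0.0, -0.0]
force: [-0.1, 0.3, 0.5]
finger_gap: 0.003
t: 4.9
tcp_pos: [0.5401, 0.0511, 0.1994]
tool_rot: [1.0, 0.001, 0.003, 0.0]
force: [-0.0, 0.2, 0.3]
finger_gap: -0.001
t: 5.6
tcp_pos: [0.5713, 0.1431, 0.2454]
tool_rot: [1.0, 0.001, -0.001, 0.0]
force: [-1.1, 0.2, -0.0]
finger_gap: 0.0
[0.57126761 0.14309922 0.24537153]
```

View pics/w2.png

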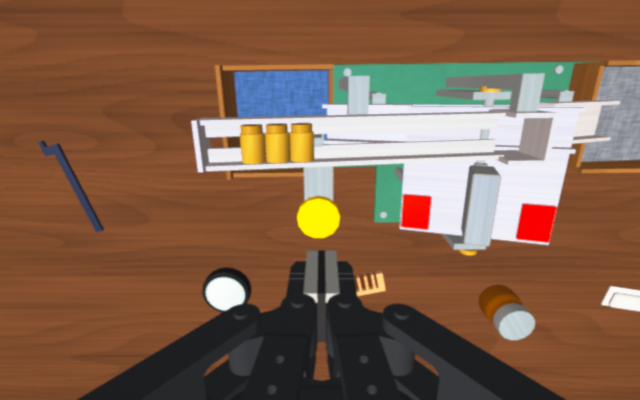

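Run:
```python
from h import *
for p in((416,212),(537,224),(319,218)): print(p,px('wrist',*p))
```

```text
(416, 212) [0.53767782 0.05326156 0.09023009]
(537, 224) [ 0.5381221  -0.04333337  0.1195818 ]
(319, 218) [0.57221786 0.14432691 0.18975922]
```

Rocked fully over: the left pad is at z 0.090 and the right at 0.120, and the blanks are still waiting. The tool stands over the button, so I press now.

```bash
python3 -m inch '[[1,[0,0.0,0.3],[0,0,0]],[1,[0.01,0,0.5],[0,0,0]],[1,[0.01,0,0.6],[0,0,0]],[1,[0.01,0,0.66],[0,0,0]],[1,[0.01,0,0.7],[0,0,0]],[1,[0.01,0,0.71],[0,0,0]]]'
python3 -m inch '[[1,[0,0,0.01],[0,0,0]],[1,[0,0,0.01],[0,0,0]]]'
```

```text
t: 6.25
tcp_pos: [0.5726, 0.1429, 0.1758]
tool_rot: [1.0, 0.001, -0.0, 0.0]
force: [-3.0, -0.9, 5.8]
finger_gap: 0.001
t: 6.45
tcp_pos: [0.5731, 0.1432, 0.175]
tool_rot: [1.0, 0.001, 0.0, 0.0]
force: [-3.1, -1.5, 5.8]
finger_gap: -0.001
```

```bash
python3 -m inch '[[1,[0,0,0.01],[0,0,0]],[1,[0,0,0.01],[0,0,0]],[1,[0,0,0.01],[0,0,0]],[1,[0,0,0.01],[0,0,0]],[1,[0,0,0.01],[0,0,0]],[1,[0,0,0.01],[0,0,0]],[1,[0,0,0.01],[0,0,0]],[1,[0,0,0.01],[0,0,0]],[1,[0,0,0.01],[0,0,0]],[1,[0,0,0.01],[0,0,0]],[1,[0,0,0.01],[0,0,0]],[1,[0,0,0.01],[0,0,0]],[1,[0,0,0.01],[0,0,0]],[1,[0,0,0.01],[0,0,0]],[1,[0,0,0.01],[0,0,0]],[1,[0,0,0.01],[0,0,0]],[1,[0,0,0.01],[0,0,0]],[1,[0,0,0.01],[0,0,0]],[1,[0,0,0.01],[0,0,0]],[1,[0,0,0.01],[0,0,0]]]'
python3 -m inch '[[1,[0,0,0],[0,0,0]],[1,[0,0,0],[0,0,0]],[1,[0,0,0],[0,0,0]],[1,[0,0,0],[0,0,0]],[1,[0,0,0],[0,0,0]],[1,[0,0,0],[0,0,0]],[1,[0,0,0],[0,0,0]],[1,[0,0,0],[0,0,0]],[1,[0,0,0],[0,0,0]],[1,[0,0,0],[0,0,0]],[1,[0,0,0],[0,0,0]],[1,[0,0,0],[0,0,0]],[1,[0,0,0],[0,0,0]],[1,[0,0,0],[0,0,0]],[1,[0,0,0],[0,0,0]],[1,[0,0,0],[0,0,0]],[1,[0,0,0],[0,0,0]],[1,[0,0,0],[0,0,0]],[1,[0,0,0],[0,0,0]],[1,[0,0,0],[0,0,0]]]'
python3 - <<'E'
from station import *
import numpy as np,cv2
p,d=snapshot('side');cv2.imwrite('pics/s2.png',cv2.resize(p[165:305,235:375],None,fx=4,fy=4,interpolation=cv2.INTER_CUBIC))
p,d=snapshot('wrist');cv2.imwrite('pics/w3.png',p)
E
```

```text
t: 8.45
tcp_pos: [0.5733, 0.1432, 0.1747]
tool_rot: [1.0, 0.001, 0.001, 0.0]
force: [-4.5, -1.8, 9.5]
finger_gap: -0.001
t: 10.45
tcp_pos: [0.5732, 0.1432, 0.1747]
tool_rot: [1.0, 0.001, 0.0, 0.0]
force: [-4.4, -2.3, 8.9]
finger_gap: -0.003
```

View pics/s2.png

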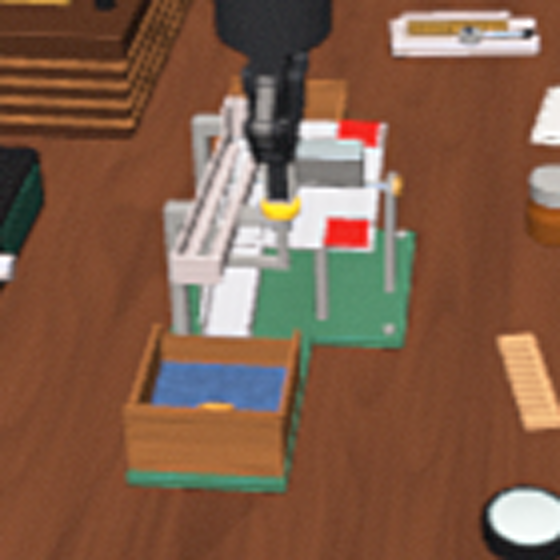

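View pics/w3.png

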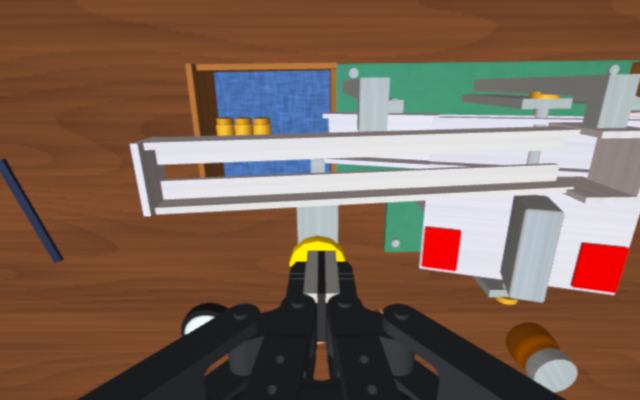

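The ramp is empty, and all three blanks sit on the blue lining of the left tray at (225 to 262, 127). I lift straight up and move back clear.

```bash
python3 -m inch '[[1,[0,0,-0.05],[0,0,0]],[1,[0,0,-0.15],[0,0,0]],[1,[0,0,-0.4],[0,0,0]],[1,[0,0,-0.7],[0,0,0]],[1,[0,0,-1],[0,0,0]],[1,[0,0,-1],[0,0,0]],[1,[0,0,-1],[0,0,0]]]'
python3 -m inch '[[1,[-0.3,0.3,0],[0,0,0]],[1,[-0.6,0.6,0],[0,0,0]],[1,[-0.9,0.9,0],[0,0,0]],[1,[-1,1,0],[0,0,0]],[1,[-1,1,0],[0,0,0]],[1,[-1,1,0],[0,0,0]],[1,[-1,1,0],[0,0,0]],[1,[-1,1,0],[0,0,0]],[1,[-1,1,0],[0,0,0]],[1,[-1,1,0],[0,0,0]]]'
python3 - <<'E'
from station import *
from h import *
c=camera_info('wrist');p,d=snapshot('wrist');cv2.imwrite('pics/w4.png',p);np.save('wrist0.npy',d);np.savez('wristc.npz',K=c['K'],o=c['origin'],r=c['orientation'])
p,d=snapshot('top');cv2.imwrite('pics/t4.png',p)
E
```

```text
t: 11.25
tcp_pos: [0.5742, 0.1438, 0.2744]
tool_rot: [1.0, 0.001, 0.002, -0.0]
force: [-0.1, 0.1, -1.4]
finger_gap: -0.0
t: 12.25
tcp_pos: [0.4735, 0.0436, 0.2732]
tool_rot: [1.0, 0.001, -0.0, -0.0]
force: [0.1, 0.2, -0.8]
finger_gap: -0.001
```

View pics/w4.png

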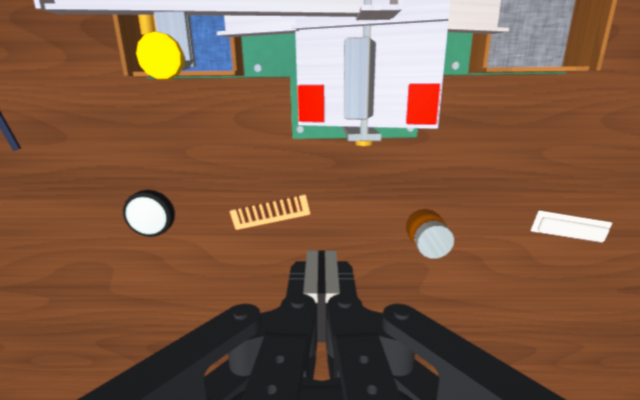

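View pics/t4.png

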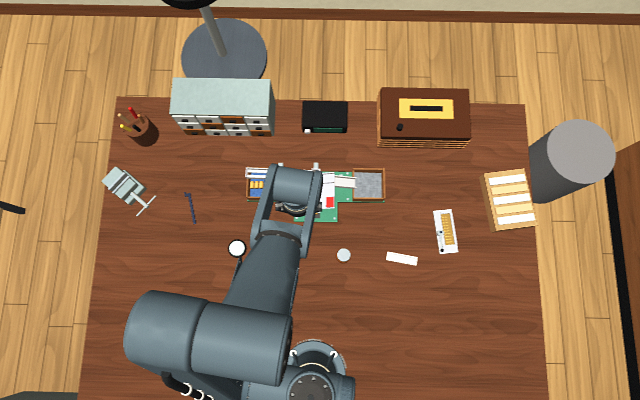

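Run:
```python
from h import *
for p in((311,104),(423,104),(159,56)): print(p,px('wrist',*p))
p=cv2.imread('pics/t4.png');cv2.imwrite('pics/t4c.png',cv2.resize(p[150:230,235:395],None,fx=5,fy=5,interpolation=cv2.INTER_CUBIC))
```

```text
(311, 104) [0.53717921 0.05321687 0.09038629]
(423, 104) [ 0.53907229 -0.04204188  0.12116783]
(159, 56) [0.57123093 0.14423443 0.18957991]
```

View pics/t4c.png

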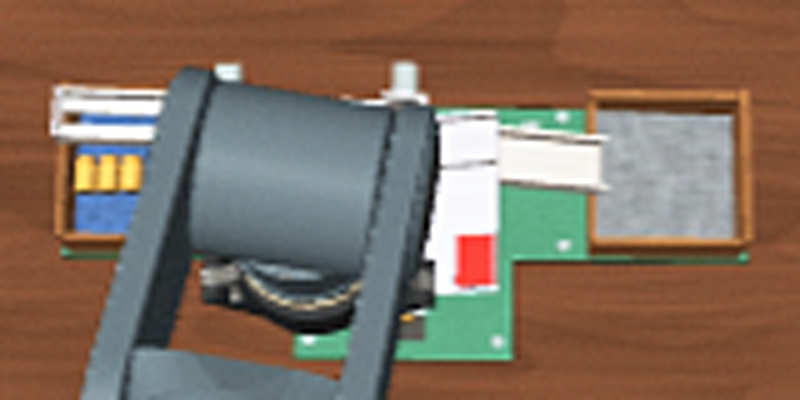

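The three blanks lie in the left tray, at crop (86 to 132, 172). The button is back up (z 0.190), the gate is over and the robot is clear, so I'm handing in.

```bash
python3 -c "
from station import *;print(sign_off())"
```

```text
the job is handed in; nothing more can be done
None
```

All three blanks are in the left (blue) tray, and I handed the job in at about 12.4 s of the 42 s allowed; no verdict came back.

With the jaws shut, I pushed the raised left thumb pad down until the gate had rocked over. I then held the release button down for about 4 s while the blanks ran, lifted off and backed away.

- **Gate:** before the release, the left pad measured 0.090 m high and the right 0.120 m, with the blanks still queued. After backing clear they measured 0.090 and 0.121 m.
- **Blanks:** the ramp is empty, and the three blanks lie side by side on the blue lining. I did not measure their speed; they looked settled in two sets of pictures about 2 s apart.
- **Button:** it is back up, measured at 0.190 m.
- **Robot:** it is clear of everything. The remaining force reading was about 0.8 N, within the noise seen in free motion.
- **Bystanders:** they looked unmoved in the pictures, but I did not measure them. In the last top view the arm hid the comb; the last wrist view shows it.

No check failed. While the button was held down, the sensor read about 9 N down and 4–5 N sideways. That is more than the button's 5 N, because I was pressing lightly against its end stop.

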